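# Cover plate onto the twin pins of a test fixture

### The arm

A 7-joint arm with a two-finger parallel gripper is mounted at the origin on the work surface. World frame = base frame: x ahead of the robot, y to its left, z up, the work surface at z = 0. Lengths are in m, angles in rad, forces in N, time in s.
With the tool pointing down it reaches from about 0.4 to 0.85 m from the base axis. Payload 4.5 kg.
Tool frame: the origin (TCP) lies at the centre of the arm's flange, where the gripper is bolted on; the fingertips stand 166 mm ahead of it and the grasp point (between the pads) lies 147 mm ahead of it (r.grip_depth is the distance from the TCP to the grasp point, in m); z points along the fingers, y is the line along which they close (so a half turn about z gives the same grasp; the last joint's range is limited). The gripper opens to 88 mm and grips with 3 to 60 N. Pads are 18 mm wide; open, the fingers measure 123 mm over their backs; the gripper's body (75 mm by 187 mm) begins 45 mm behind the grasp point.
Start: joints at [-1.092, 0.689, -0.195, 1.565, 0.157, 0.902, -0.215], TCP at [0.269, 0.564, 0.405] pointing down, gripper open.
Joint ranges: [-3.01, 3.01], [-0.46, 2.08], [-1.47, 1.51], [0.13, 2.56], [-1, 4.14], [0.04, 2.09], [-2.66, 2.66]. Speed limits (rad/s): [2.57, 2.57, 3.14, 3.14, 3.14, 3.14, 3.14].

### API

Orientations are given as a unit quaternion [x, y, z, w].
In Python, from plant import status, cams, r, finder gives the robot as it stands.
- The arm moves only by the tool play_rows, never from a script. Its argument "rows" is a list of rows, each a list of 7 numbers: the opening in per cent of the stroke, from 0 (shut) to 100 (fully open), then the shift along the tool's x, y, z in m, then the turn, a rotation vector about the tool's x, y, z in degrees. A call has 1 to 8 rows; each row shifts and turns the commanded pose from where the row before left it, along the tool's axes as they then stand; what a row does not reach is not made up. A row lasts 1/8 s, in which the tool goes at most 62.5 mm and 10.7 degrees, less where a joint would pass 70% of its speed; a pose out of reach is approached as far as the arm can. A call with a gripper value outside its range is refused whole. The fingers move at their own pace and stop on an object; "grip_force" is the grip in N (left out, the last holds). Time passes only in rows, so rows that do not move let the fingers close. It gives the time, the measured TCP pose, the force, the opening and the grip force at its end, in the units of the state.
- status.get_state(): the state, without advancing time (a new reading comes with each control period).
- cams.snapshot(name): name is "side" or "top"; returns the picture (400x640x3 uint8, red, green, blue); there is no depth.
- cams.camera_params(name): a dict with "vfov" (degrees; the focal length in pixels is half the picture's height over the tangent of half this angle, whatever the lens; pixels are square), "cx", "cy" (the principal point, pixels), "distortion" ([k1, k2, p1, p2, k3] as OpenCV has them; the pictures are not rectified), "R" (3x3) and "t" (3): a world point X has camera coordinates R X + t. Camera axes: x right, y down, z forward; pixel columns grow to the right and rows downward; lengths in m; the calibration is good to about 2 mm. A picture is of the moment at which its call begins. camera_params takes no time and is no camera call.
- r.finish_job(): hands the job in; it is judged then, once.
Trained networks look in the newest picture that a camera, given by its name, has taken for a name from the list of things; names that differ only in an ending like _2 or _b are one class to them, and where a whole thing is asked for, a point or a joint stands for the part that bears it (a point fixed in the world has none). Each returns a list of dicts, best first, with "score" (0 to 1); they miss things now and then, are a little off and sometimes report something else, mostly with a low value. They report only what shows in the picture. A call takes as long as a camera call. They do not tell look-alikes from the thing itself.
- finder.spot_in(camera, label): "at" ([x, y, z] in m, in the coordinates of the camera as it stood for that picture, good to about 4 mm: the middle of the surface that is visible of it).
- finder.regions_of(camera, label): "mask" (400x640 bool, what is visible of it).
The state is a dict: "clock": time; "q": joint angles; "qd": joint speeds; "joint_torque": joint torques, N m; "tool_pos": TCP position; "eef_rot": TCP orientation; "contact_force": force on the tool from outside, world axes, zero at the start; "moment": the same for the moment, N m; "opening": opening from 0.0 (shut) to 1.0 (fully open); "finger_force": force on a finger pad.
Only numpy, scipy, OpenCV 4.12 (cv2) and the standard library are available. Lean on these libraries where they do the work, as an engineer would, in place of code of your own. Each camera call takes 0.05 s, during which the arm holds its last target. There are 200 camera calls.

### The job

Pick up the cover plate by its grip rib and hang it on the test fixture so that both guide pins come up through its two holes, feeling for the pins because their bar may be clamped anywhere along its slots. Then press the plate squarely down until the stiff contact carriage under it is fully home, never pushing the plate against the fixture with more than about 40 N, and let go. Leave the socket box, the plug and the parts tray where they are.

Things in the scene. Friction and masses are not known exactly. Their poses are not given: they have to be found in the camera images.
- plate_mid (a point): loose aluminium cover plate, 0.4 kg, 124 (x) x 180 (y) x 8 mm, lying flat; two 12 mm through holes at y = -65 and +65 mm. On its middle stands a black grip rib, 14 mm thick (x), 64 long (y), 36 high, to be pinched across x. This point: on the centre line, 22 mm above the plate's underside (14 above its upper face, 22 below the rib's top). Same after a half turn.
- fixture: grey test fixture fixed to the bench, 150 (x) x 220 (y) mm, deck 40 mm high, with two upright steel pins on the deck and the black contact carriage between them. Origin: centre of its underside.
- pin_line (a point): point on the fixture's centre line, 85 mm above the bench, level with the pin tips; same axes as the fixture. Guide pins: 10 mm thick, last 4 mm tapered to a flat 7.6 mm tip, at y = -65 and +65 mm from here. Both are on one bar clamped at an unknown x from -24 to +24 mm from here (same for both); they do not move. This point does not follow them.
- carriage (a joint): contact carriage: flat black block 72 (x) x 74 (y) mm, centred on the fixture. Metres pressed down: 0 = up (its top 66 mm above the bench), 0.012 = fully home (its top 54 mm above the bench, on a firm stop). Starts nearly up. Stiff: moves under about 9 N and stays where it is left; the plate's weight alone does not move it.
- socket_box: white socket box 75 x 130 x 50 mm high, bystander. Origin: centre of its underside.
- plug: black mains plug with brass prongs, 45 x 40 x 22 mm, bystander. Origin: centre of its underside.
- tray: empty grey parts tray 100 x 140 x 35 mm high, bystander. Origin: centre of its underside.
Mind the look-alikes: they are no part of the job. What is meant by the part that bears plate_mid is not pink or turquoise, and is the smaller of those in its own colour.

How it is judged:
At the end, for the whole second after the job is handed in: Carriage at least 10.5 mm down; plate at rest, flat within 2 degrees, both pins through its holes: plate_mid 73 to 78.5 mm above the fixture's origin, within 29 mm of it along the fixture's x and 6 mm along y, x axes parallel within 0.06 rad. Bystanders within 30 mm of their places (value of joint carriage above 0.0105 m and z of plate_mid in the frame of fixture between 0.073 and 0.0785 m and x of plate_mid in the frame of fixture between -0.029 and 0.029 m and y of plate_mid in the frame of fixture between -0.006 and 0.006 m and angle between the x axis of plate_mid and the x axis of fixture, either way round below 0.06 rad and angle between plate_mid's own z axis and vertical below 0.035 rad and linear speed of plate below 0.02 m/s); the robot touches nothing.
It fails at once if the plate is pushed against the fixture (deck, pins or carriage) with more than 40 N (contact force between plate and fixture above 40 N).
It fails at once if a bystander is shifted by more than 30 mm (distance of any of socket_box, plug, tray from where it was at the start of the episode above 0.03 m).
It also fails if it takes over 69 s, if anything falls off the work surface, if the arm or the gripper's body presses on something with over 40 N, if the wrist force passes 120 N, or if a joint passes its speed limit or range.

## Working session

There is one attempt and no reset: what is moved stays moved. The work goes in short steps, Python scripts to look and compute and a tool call to move; the robot and the scene stay as the last step left them, time stands still between calls to the robot, and variables do not carry over. Pictures are saved under pics/ and viewed, at most 10 in all, crops included, and the job is handed in when it is done.

Besides the shell and the picture viewer there is one more tool, called after "Call:" as name(argument=value, ...) on one line, values as JSON. play_rows: Moves the arm, as the interface text tells. Its arguments: {"type":"object","properties":{"rows":{"type":"array","items":{"type":"array","items":{"type":"number"}}},"grip_force":{"type":"number"}},"required":["rows"]}

```bash
mkdir -p pics; ls; cat > h.py <<'E'
import numpy as np,cv2
from plant import status,cams,r,finder
def world(c,p):
    P=cams.camera_params(c);return np.array(P["R"]).T@(np.array(p)-np.array(P["t"]))
def K(c):
    P=cams.camera_params(c);f=200/np.tan(np.radians(P["vfov"])/2)
    return np.array([[f,0,P["cx"]],[0,f,P["cy"]],[0,0,1.]]),np.array(P["distortion"],float),np.array(P["R"],float),np.array(P["t"],float)
def proj(c,X):
    k,d,R,t=K(c);return cv2.projectPoints(np.array(X,float).reshape(-1,1,3),cv2.Rodrigues(R)[0],t,k,d)[0].reshape(-1,2)
def onplane(c,uv,z):
    k,d,R,t=K(c);n=cv2.undistortPoints(np.array(uv,float).reshape(-1,1,2),k,d).reshape(-1,2)
    D=np.c_[n,np.ones(len(n))]@R;C=-R.T@t
    return C+D*((z-C[2])/D[:,2])[:,None]
E
python3 - <<'E'
from h import *
np.set_printoptions(precision=4,suppress=True)
for c in("side","top"):
    im=cams.snapshot(c);cv2.imwrite(f"pics/{c}0.png",im[...,::-1])
    k,d,R,t=K(c);print(c,"cam at",-R.T@t,R[2],k[0,0])
    for l in("plate_mid","fixture","carriage","socket_box","plug","tray"):
        for s in finder.spot_in(c,l): print(c,l,round(s["score"],2),world(c,s["at"]),proj(c,world(c,s["at"]))[0])
s=status.get_state();print(s)
E
```

```text
pics
side cam at [ 0.3354 -0.9061  0.6546] [ 0.1628  0.8573 -0.4883] 450.0264405511681
side plate_mid 0.87 [0.5592 0.1674 0.0068] [330.2633 203.3058]
side plate_mid 0.59 [ 0.272  -0.2915  0.0097] [225.2793 338.8355]
side plate_mid 0.57 [0.544  0.4431 0.0119] [310.0818 160.8299]
side plate_mid 0.56 [0.2935 0.2023 0.0098] [234.6617 203.4645]
side plate_mid 0.2 [ 0.79   -0.0413  0.0542] [438.7821 222.0518]
side fixture 0.66 [ 0.5452 -0.2446  0.0392] [363.0187 293.3578]
side carriage 0.58 [ 0.5539 -0.2162  0.0699] [364.5283 271.8675]
side socket_box 0.66 [ 0.7895 -0.0402  0.0499] [438.1476 223.3077]
side plug 0.72 [ 0.7497 -0.2339  0.0232] [454.8881 285.0119]
side tray 0.68 [0.7728 0.2127 0.0169] [397.7191 187.1629]
side tray 0.48 [ 0.5414 -0.2474  0.0375] [361.4648 295.1535]
side tray 0.35 [ 0.752  -0.2333  0.0224] [455.7593 284.9892]
top cam at [0.3358 0.0843 1.3618] [ 0.1513 -0.0036 -0.9885] 498.884757676043
top plate_mid 0.83 [0.5505 0.4518 0.0108] [183.6843 199.6062]
top plate_mid 0.67 [0.5594 0.1916 0.011 ] [278.4293 194.7956]
top plate_mid 0.65 [0.2946 0.2221 0.0072] [267.6971 292
[... 252 characters left out ...]
.6453]
top plug 0.35 [ 0.7982 -0.0164  0.0509] [352.7744 105.1858]
top tray 0.57 [0.7766 0.2049 0.0026] [273.6398 119.572 ]
top tray 0.48 [ 0.5545 -0.2087  0.0653] [428.4691 190.722 ]
{'clock': 0.7, 'q': array([-1.0922,  0.6891, -0.1946,  1.5653,  0.1573,  0.9025, -0.2151]), 'qd': array([-0.0001,  0.0005,  0.0011,  0.0004, -0.0012,  0.0006,  0.0001]), 'joint_torque': array([  0.    , -52.7362,  -1.2668, -15.3712,  -0.0519,  -0.0006,
         0.    ]), 'tool_pos': array([0.2689, 0.5642, 0.4048]), 'eef_rot': array([0.2205, 0.9754, 0.    , 0.    ]), 'contact_force': array([0.0978, 0.4617, 0.6678]), 'moment': array([-0.0149, -0.0007, -0.0181]), 'finger_force': 0.0, 'opening': 1.0000698763045615}
```

View pics/top0.png

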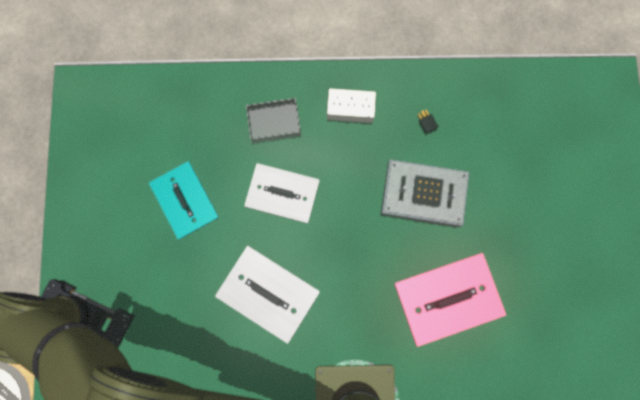

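View pics/side0.png

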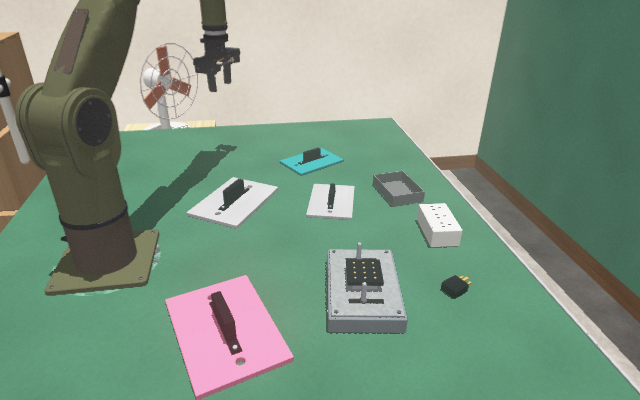

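The job's plate is the smaller white one at top (283,193); the bigger white one at (267,294) is a look-alike. The fixture is at (427,193), with its slots at (403,188) and (450,195).

```bash
python3 - <<'E'
from h import *
np.set_printoptions(precision=4,suppress=True)
im=cams.snapshot("top")
def rect(m,z,nm):
    c=max(cv2.findContours(m.astype(np.uint8),0,cv2.CHAIN_APPROX_NONE)[0],key=cv2.contourArea).reshape(-1,2)
    W=onplane("top",c,z)[:,:2]
    (cx,cy),(w,h),a=cv2.minAreaRect((W*1000).astype(np.float32))
    la=a if w>h else a+90
    la=(la+90)%180-90
    print(nm,"centre",cx,cy,"size",w,h,"long axis deg",la)
for rg in finder.regions_of("top","plate_mid"):
    v,u=np.nonzero(rg["mask"]); rect(rg["mask"],.008,("plate",round(rg["score"],2),u.mean(),v.mean()))
for rg in finder.regions_of("top","fixture"): rect(rg["mask"],.04,("fix",round(rg["score"],2)))
for rg in finder.regions_of("top","carriage"):
    rect(rg["mask"],.066,("car",round(rg["score"],2)))
a=cv2.resize(im[150:235,375:480],None,fx=6,fy=6,interpolation=cv2.INTER_CUBIC)
s=cams.snapshot("side");b=cv2.resize(s[235:335,320:412],None,fx=6,fy=6,interpolation=cv2.INTER_CUBIC)
cv2.imwrite("pics/fixtop.png",a[...,::-1]);cv2.imwrite("pics/fixside.png",b[...,::-1])
b=cv2.resize(im[158:228,240:325],None,fx=8,fy=8,interpolation=cv2.INTER_CUBIC);cv2.imwrite("pics/plate.png",b[...,::-1])
E
```

```text
('plate', 0.84, np.float64(267.18735271013355), np.float64(293.8925765907306)) centre 293.1710510253906 223.52963256835938 size 231.0334930419922 158.83042907714844 long axis deg 56.77027893066406
('plate', 0.84, np.float64(182.92282321899737), np.float64(200.70448548812664)) centre 548.9166870117188 454.8796081542969 size 184.21792602539062 128.9168243408203 long axis deg 28.427040100097656
('plate', 0.76, np.float64(449.51747035573123), np.float64(299.3628458498024)) centre 268.85443115234375 -264.40643310546875 size 180.1129150390625 257.67340087890625 long axis deg -71.65842056274414
('plate', 0.58, np.float64(281.38498131158684), np.float64(193.37037037037038)) centre 565.4968872070312 183.290771484375 size 183.72299194335938 127.9774398803711 long axis deg 74.50126647949219
('fix', 0.56) centre 553.2996826171875 -205.423583984375 size 222.69349670410156 153.23951721191406 long axis deg 80.38888549804688
('car', 0.97) centre 554.4366455078125 -207.10244750976562 size 76.35475158691406 74.29351806640625 long axis deg 79.88780975341797
```

View pics/fixtop.png

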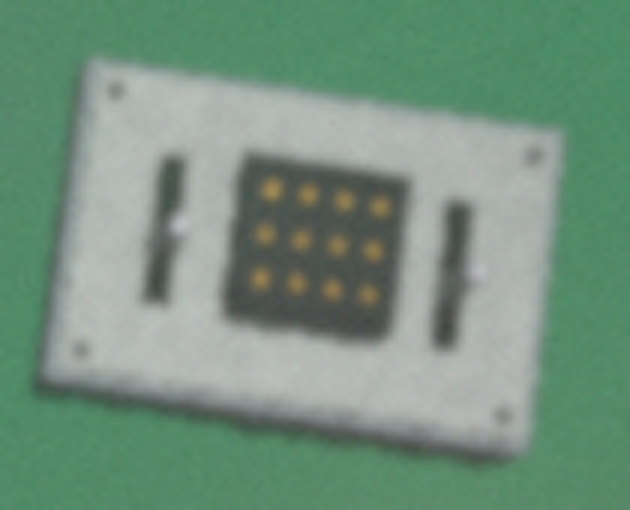

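View pics/fixside.png

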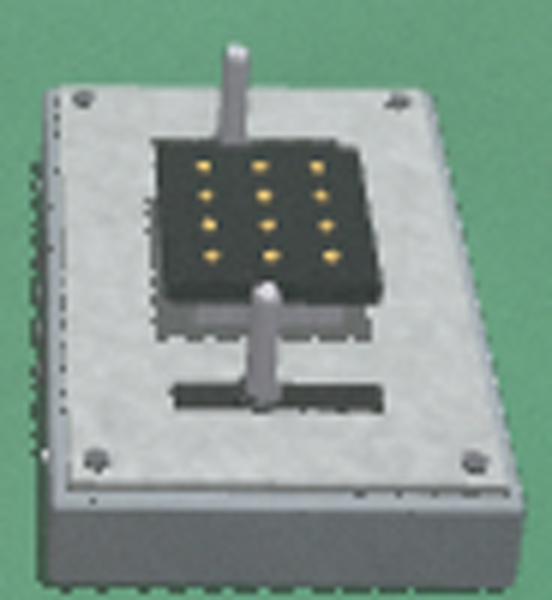

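View pics/plate.png

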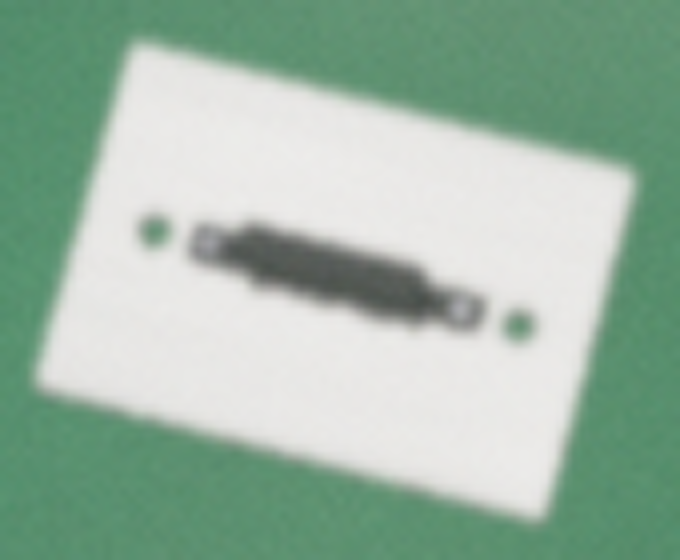

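The top crop shows pin tips at about picture (404.8,188) and (454.2,195.3), and the side crop at (359.5,243.3) and (364.5,283.3). The plate's holes are at about (259.1,186.9) and (304.8,198.8).

```bash
python3 - <<'E'
from h import *
np.set_printoptions(precision=4,suppress=True)
def an(a,n):
    d=a[0]-a[1];print(n,a[:,:2].round(4).tolist(),"mid",a.mean(0),"len",np.linalg.norm(d[:2]),"ang",np.degrees(np.arctan2(d[1],d[0])))
f=lambda x,y,s,o:((x+.5)/s-.5+o[0],(y+.5)/s-.5+o[1])
an(onplane("top",[f(179,228,6,(375,150)),f(475,272,6,(375,150))],.085),"pins top")
an(onplane("side",[f(237,48,6,(320,235)),f(267,288,6,(320,235))],.085),"pins side")
an(onplane("top",[f(153,231,8,(240,158)),f(518,326,8,(240,158))],.005),"holes")
# tool axes
from scipy.spatial.transform import Rotation as Ro
s=status.get_state();print(Ro.from_quat(s["eef_rot"]).as_matrix())
E
```

```text
pins top [[0.5605, -0.1419], [0.539, -0.2695]] mid [ 0.5497 -0.2057  0.085 ] len 0.12938620375894921 ang 80.4246335131403
pins side [[0.562, -0.136], [0.5393, -0.2649]] mid [ 0.5506 -0.2005  0.085 ] len 0.13082932188901053 ang 79.98401486791734
holes [[0.5847, 0.2466], [0.5493, 0.1209]] mid [0.567  0.1837 0.005 ] len 0.1305484128294504 ang 74.26755567543667
[[-0.9027  0.4303  0.    ]
 [ 0.4303  0.9027  0.0002]
 [ 0.      0.0002 -1.    ]]
```

Call:
play_rows(rows=[[100, -0.054, -0.027, 0, 0, 0, 0], [100, -0.054, -0.027, 0, 0, 0, 0], [100, -0.054, -0.027, 0, 0, 0, 0], [100, -0.054, -0.027, 0, 0, 0, 0], [100, -0.054, -0.027, 0, 0, 0, 0], [100, -0.054, -0.027, 0, 0, 0, 0], [100, -0.054, -0.027, 0, 0, 0, 0], [100, -0.054, -0.027, 0, 0, 0, 0]])

```text
clock: 1.95
tool_pos: [0.567, 0.1817, 0.4049]
eef_rot: [0.221, 0.975, 0.0, 0.0]
contact_force: [0.5, 0.9, -0.5]
opening: 1.0
finger_force: 0.0
```

Call:
play_rows(rows=[[100, 0, 0, 0, 0, 0, 10], [100, 0, 0, 0, 0, 0, 10], [100, 0, 0, 0, 0, 0, 10], [100, 0, 0, 0, 0, 0, 10], [100, 0, 0, 0, 0, 0, 10], [100, 0, 0, 0, 0, 0, 10], [100, 0, 0, 0, 0, 0, 10], [100, 0, 0, 0, 0, 0, 10]])

```text
clock: 2.95
tool_pos: [0.5659, 0.1835, 0.4048]
eef_rot: [0.798, 0.603, 0.0, -0.0]
contact_force: [0.6, 0.2, 0.1]
opening: 1.004
finger_force: 0.0
```

```bash
cat >> h.py <<'E'
from scipy.spatial.transform import Rotation as Ro
def st():
    s=status.get_state();R=Ro.from_quat(s["eef_rot"]).as_matrix()
    print("t",s["clock"],"pos",s["tool_pos"].round(4),"yaw of tool y",np.degrees(np.arctan2(R[1,1],R[0,1])).round(2),"tilt",np.degrees(R[:2,2]).round(2),"F",s["contact_force"].round(2),"M",s["moment"].round(2),"open",round(s["opening"],3),"ff",s["finger_force"]);return s,R
def goto(x,y,z):
    s,R=st();print("tool shift",(R.T@(np.array([x,y,z])-s["tool_pos"])).round(4));return s,R
E
python3 -c "
from h import *
s,R=goto(.567,.184,.19);print(s['q'].round(2))"
```

```text
t 2.95 pos [0.5659 0.1835 0.4048] yaw of tool y -15.8 tilt [0.   0.02] F [0.58 0.22 0.12] M [-0.09  0.08 -0.04] open 1.004 ff 0.0
tool shift [0.0007 0.0009 0.2148]
[-0.49  0.65  0.16  1.67 -0.14  0.83 -0.54]
```

Call:
play_rows(rows=[[100, 0.0007, 0.001, 0.05, 0, 0, 0], [100, 0, 0, 0.05, 0, 0, 0], [100, 0, 0, 0.05, 0, 0, 0], [100, 0, 0, 0.04, 0, 0, 0], [60, 0, 0, 0.02, 0, 0, 0], [40, 0, 0, 0.01, 0, 0, 0], [40, 0, 0, 0.006, 0, 0, 0], [40, 0, 0, 0, 0, 0, 0]], grip_force=50)

```text
clock: 3.95
tool_pos: [0.5675, 0.1839, 0.1794]
eef_rot: [0.796, 0.605, 0.001, 0.0]
contact_force: [-0.4, 0.1, 0.1]
opening: 0.572
finger_force: 0.0
```

Call:
play_rows(rows=[[30, 0, 0, 0, 0, 0, 0], [20, 0, 0, 0, 0, 0, 0], [0, 0, 0, 0, 0, 0, 0], [0, 0, 0, 0, 0, 0, 0], [0, 0, 0, 0, 0, 0, 0], [0, 0, 0, 0, 0, 0, 0], [0, 0, 0, 0, 0, 0, 0], [0, 0, 0, 0, 0, 0, 0]])

```text
clock: 4.95
tool_pos: [0.5664, 0.184, 0.1788]
eef_rot: [0.796, 0.606, -0.001, -0.001]
contact_force: [-3.0, 0.6, 4.6]
opening: 0.15
finger_force: 50.0
```

```bash
python3 -c "
from h import *
st()"
```

```text
t 4.95 pos [0.5664 0.184  0.1788] yaw of tool y -15.46 tilt [-0.1   0.01] F [-2.97  0.65  4.56] M [ 0.12  0.85 -0.05] open 0.15 ff 49.9940933380276
```

Call:
play_rows(rows=[[0, 0, 0, -0.005, 0, 0, 0], [0, 0, 0, -0.015, 0, 0, 0], [0, 0, 0, -0.03, 0, 0, 0], [0, 0, 0, -0.03, 0, 0, 0], [0, 0, 0, -0.03, 0, 0, 0], [0, 0, 0, -0.02, 0, 0, 0], [0, 0, 0, 0, 0, 0, 0], [0, 0, 0, 0, 0, 0, 0]])

```text
clock: 5.95
tool_pos: [0.5668, 0.1836, 0.3082]
eef_rot: [0.796, 0.605, -0.0, -0.0]
contact_force: [0.3, -0.2, -3.3]
opening: 0.152
finger_force: 50.0
```

```bash
python3 - <<'E'
from h import *
s,R=goto(.552,-.202,.31)
a=cams.snapshot("top");b=cams.snapshot("side")
a=cv2.resize(a[130:270,210:360],None,fx=3,fy=3,interpolation=2);b=cv2.resize(b[80:220,250:400],None,fx=3,fy=3,interpolation=2)
cv2.imwrite("pics/lift.png",np.vstack([a[:],b])[:600,:,::-1] if 0 else np.hstack([a,b])[...,::-1][:, :900][:, ::1][:, :800])
E
```

```text
t 5.95 pos [0.5668 0.1836 0.3082] yaw of tool y -15.48 tilt [-0.05 -0.02] F [ 0.34 -0.16 -3.31] M [-0.08  0.08  0.05] open 0.152 ff 49.99312084168196
tool shift [-0.3755  0.0887 -0.0016]
```

View pics/lift.png

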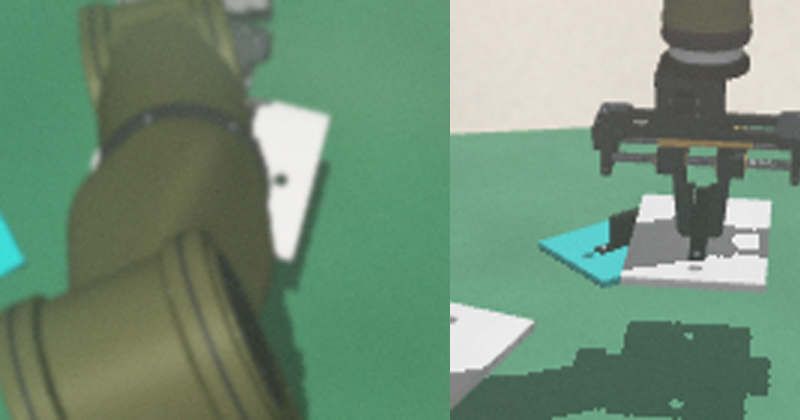

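The plate hangs level and square in the fingers; its -y hole shows at top picture (303,190) and side (331,169).

Call:
play_rows(rows=[[0, -0.03, 0.007, 0, 0, 0, 0], [0, -0.05, 0.0115, 0, 0, 0, 0], [0, -0.055, 0.0125, 0, 0, 0, 0], [0, -0.055, 0.0125, 0, 0, 0, 0], [0, -0.055, 0.0125, 0, 0, 0, 0], [0, -0.055, 0.0125, 0, 0, 0, 0], [0, -0.05, 0.0115, 0, 0, 0, 0], [0, -0.027, 0.007, 0, 0, 0, 0]])

```text
clock: 7.05
tool_pos: [0.5491, -0.2068, 0.3078]
eef_rot: [0.797, 0.604, -0.001, 0.0]
contact_force: [0.0, 0.4, -3.0]
opening: 0.152
finger_force: 50.0
```

Call:
play_rows(rows=[[0, 0, 0, 0, 0, 0, -2.8], [0, 0, 0, 0, 0, 0, -2.8], [0, 0, 0, 0.012, 0, 0, 0], [0, 0, 0, 0.012, 0, 0, 0], [0, 0, 0, 0, 0, 0, 0], [0, 0, 0, 0, 0, 0, 0]])

```text
clock: 7.8
tool_pos: [0.5504, -0.2026, 0.2845]
eef_rot: [0.765, 0.644, -0.0, -0.0]
contact_force: [-0.1, 0.1, -3.8]
opening: 0.153
finger_force: 50.0
```

```bash
python3 - <<'E'
from h import *
np.set_printoptions(precision=4,suppress=True)
s,R=goto(.5502,-.203,.285)
zu=s["tool_pos"][2]-.1788;c=s["tool_pos"]
yd=-R[:,0] if R[1,0]<0 else R[:,0]
for sg in(1,-1):
    h=c+sg*.065*yd;h[2]=zu+.005;print("expected hole",sg,h,proj("side",h),proj("top",h))
a=cams.snapshot("top");b=cams.snapshot("side")
a=cv2.resize(a[150:250,370:490],None,fx=3.33,fy=4,interpolation=2) if 0 else cv2.resize(a[150:250,370:490],(480,400),interpolation=2)
b=cv2.resize(b[200:320,310:430],(480,480),interpolation=2)
cv2.imwrite("pics/over_side.png",b[...,::-1]);cv2.imwrite("pics/over_top.png",a[...,::-1])
E
```

```text
t 7.8 pos [ 0.5504 -0.2026  0.2845] yaw of tool y -9.87 tilt [-0.01  0.  ] F [-0.06  0.09 -3.78] M [-0.07  0.06 -0.03] open 0.153 ff 49.99307680875063
tool shift [-0.0004 -0.0001 -0.0005]
expected hole 1 [ 0.5615 -0.1386  0.1107] [[359.8014 233.4207]] [[404.7792 185.4268]]
expected hole -1 [ 0.5392 -0.2666  0.1107] [[365.1262 272.6075]] [[455.304  193.1943]]
```

View pics/over_side.png

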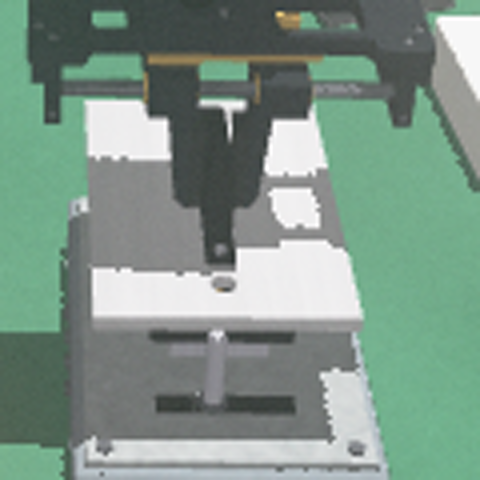

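View pics/over_top.png

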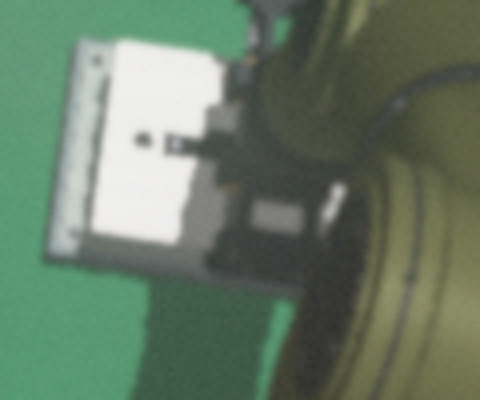

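The side crop shows the near hole at picture (365.4,270.6) and its pin tip at (363.7,282.9). The top crop shows the far hole at (405.4,184.4).

```bash
python3 - <<'E'
from h import *
np.set_printoptions(precision=4,suppress=True)
z=.2845-.1788
def cen(c,x0,y0,box):
    im=cv2.cvtColor(cams.snapshot(c),cv2.COLOR_RGB2GRAY).astype(float);x,y=int(round(x0)),int(round(y0));w,h=box
    p=im[y-h:y+h+1,x-w:x+w+1];W=np.clip(np.median(p)-20-p,0,None) ;v,u=np.mgrid[y-h:y+h+1,x-w:x+w+1]
    print(p.astype(int));return (W*u).sum()/W.sum(),(W*v).sum()/W.sum()
a=cen("side",365.4,270.6,(6,2));b=cen("top",405.4,184.4,(4,4));print(a,b)
print("side hole-",onplane("side",[a],z+.0075),"pin-",[.5393,-.2649]);print("top hole+",onplane("top",[b],z+.006),"pin+",[.5605,-.1419])
E
```

```text
[[236 235 234 233 197 160 159 159 172 223 232 236 238]
 [239 238 237 215 153 147 150 148 145 147 224 234 238]
 [239 238 237 226 148 149 150 150 144 133 193 236 237]
 [238 238 238 236 221 157 114  79  88 189 234 236 237]
 [238 239 237 237 236 235 234 234 234 235 236 236 236]]
[[238 236 238 237 236 237 237 237 238]
 [237 237 236 234 230 230 233 236 237]
 [238 237 231 220 209 210 220 230 235]
 [237 235 223 187 159 162 189 220 232]
 [237 231 210 159 126 133 159 205 227]
 [237 231 209 166 139 138 162 205 224]
 [238 234 222 200 179 173 187 217 229]
 [239 237 233 227 221 215 220 231 232]
 [239 238 238 236 236 234 234 236 236]]
(np.float64(365.6747149564051), np.float64(270.7337357478203)) (np.float64(405.555412371134), np.float64(184.39175257731958))
side hole- [[ 0.5408 -0.2644  0.1132]] pin- [0.5393, -0.2649]
top hole+ [[ 0.564  -0.1405  0.1117]] pin+ [0.5605, -0.1419]
```

Call:
play_rows(rows=[[0, -0.0014, -0.0023, 0, 0, 0, 0], [0, 0, 0, 0.006, 0, 0, 0], [0, 0, 0, 0.006, 0, 0, 0], [0, 0, 0, 0.005, 0, 0, 0], [0, 0, 0, 0.002, 0, 0, 0], [0, 0, 0, 0.001, 0, 0, 0], [0, 0, 0, 0.001, 0, 0, 0], [0, 0, 0, 0, 0, 0, 0]])

```text
clock: 9.0
tool_pos: [0.5478, -0.2038, 0.2637]
eef_rot: [0.765, 0.644, 0.0, 0.0]
contact_force: [0.3, -1.2, -4.4]
opening: 0.155
finger_force: 50.0
```

```bash
python3 -c "
from h import *
st()"
```

```text
t 9.0 pos [ 0.5478 -0.2038  0.2637] yaw of tool y -9.89 tilt [0.01 0.  ] F [ 0.26 -1.22 -4.38] M [-0.04  0.1  -0.01] open 0.155 ff 49.99314995482564
```

Call:
play_rows(rows=[[0, 0, 0, 0.0005, 0, 0, 0], [0, 0, 0, 0.0005, 0, 0, 0], [0, 0, 0, 0.0005, 0, 0, 0], [0, 0, 0, 0.0005, 0, 0, 0], [0, 0, 0, 0, 0, 0, 0]])

```text
clock: 9.62
tool_pos: [0.5478, -0.2038, 0.2617]
eef_rot: [0.765, 0.644, 0.0, 0.0]
contact_force: [0.4, 0.9, -3.1]
opening: 0.154
finger_force: 50.0
```

```bash
python3 -c "
from h import *
st()"
```

```text
t 9.625 pos [ 0.5478 -0.2038  0.2617] yaw of tool y -9.89 tilt [0. 0.] F [ 0.41  0.91 -3.14] M [-0.09  0.09  0.  ] open 0.154 ff 49.992996007204056
```

Call:
play_rows(rows=[[0, 0, 0, 0.0005, 0, 0, 0], [0, 0, 0, 0.0005, 0, 0, 0], [0, 0, 0, 0.0005, 0, 0, 0], [0, 0, 0, 0.0005, 0, 0, 0], [0, 0, 0, 0, 0, 0, 0]])

```text
clock: 10.25
tool_pos: [0.548, -0.204, 0.2598]
eef_rot: [0.765, 0.643, 0.0, 0.0]
contact_force: [0.9, -1.3, -3.8]
opening: 0.153
finger_force: 50.0
```

```bash
python3 -c "
from h import *
st()"
```

```text
t 10.25 pos [ 0.548  -0.204   0.2598] yaw of tool y -9.9 tilt [ 0.04 -0.02] F [ 0.92 -1.29 -3.78] M [-0.29 -0.11 -0.02] open 0.153 ff 49.99358866363764
```

Call:
play_rows(rows=[[0, 0, 0, 0.001, 0, 0, 0], [0, 0, 0, 0.001, 0, 0, 0], [0, 0, 0, 0.001, 0, 0, 0], [0, 0, 0, 0, 0, 0, 0]])

```text
clock: 10.75
tool_pos: [0.5481, -0.204, 0.2567]
eef_rot: [0.765, 0.644, 0.0, 0.0]
contact_force: [1.8, -2.7, -3.1]
opening: 0.156
finger_force: 50.0
```

```bash
python3 -c "
from h import *
st()"
```

```text
t 10.75 pos [ 0.5481 -0.204   0.2567] yaw of tool y -9.89 tilt [ 0.06 -0.02] F [ 1.79 -2.66 -3.06] M [-0.44 -0.41 -0.01] open 0.156 ff 49.9955396912992
```

Both pins are in. I'll relieve the slight side force and go on down to the carriage (expected at TCP z ≈ 0.245).

Call:
play_rows(rows=[[0, -0.0004, 0.0004, 0, 0, 0, 0], [0, 0, 0, 0.0015, 0, 0, 0], [0, 0, 0, 0.0015, 0, 0, 0], [0, 0, 0, 0.0015, 0, 0, 0], [0, 0, 0, 0.0015, 0, 0, 0], [0, 0, 0, 0.0015, 0, 0, 0], [0, 0, 0, 0.001, 0, 0, 0], [0, 0, 0, 0, 0, 0, 0]])

```text
clock: 11.75
tool_pos: [0.5481, -0.2043, 0.2481]
eef_rot: [0.765, 0.644, 0.0, 0.0]
contact_force: [2.7, -2.8, -3.2]
opening: 0.153
finger_force: 50.0
```

```bash
python3 -c "
from h import *
st()"
```

```text
t 11.75 pos [ 0.5481 -0.2043  0.2481] yaw of tool y -9.89 tilt [0. 0.] F [ 2.7  -2.84 -3.21] M [-0.38 -0.38 -0.06] open 0.153 ff 49.99485617503524
```

Call:
play_rows(rows=[[0, -0.0004, 0.0006, 0, 0, 0, 0], [0, 0, 0, 0.001, 0, 0, 0], [0, 0, 0, 0.001, 0, 0, 0], [0, 0, 0, 0.0005, 0, 0, 0], [0, 0, 0, 0.0005, 0, 0, 0], [0, 0, 0, 0.0005, 0, 0, 0], [0, 0, 0, 0.0005, 0, 0, 0], [0, 0, 0, 0, 0, 0, 0]])

```text
clock: 12.75
tool_pos: [0.5485, -0.2046, 0.2441]
eef_rot: [0.765, 0.644, -0.0, -0.0]
contact_force: [0.3, 0.8, -3.4]
opening: 0.155
finger_force: 50.0
```

```bash
python3 -c "
from h import *
st()"
```

```text
t 12.75 pos [ 0.5485 -0.2046  0.2441] yaw of tool y -9.88 tilt [-0.03  0.02] F [ 0.28  0.79 -3.39] M [-0.04  0.05 -0.06] open 0.155 ff 49.99328423291445
```

Call:
play_rows(rows=[[0, 0, 0, 0.0005, 0, 0, 0], [0, 0, 0, 0.0005, 0, 0, 0], [0, 0, 0, 0.0005, 0, 0, 0], [0, 0, 0, 0.0005, 0, 0, 0], [0, 0, 0, 0.0005, 0, 0, 0], [0, 0, 0, 0, 0, 0, 0]])

```text
clock: 13.5
tool_pos: [0.5486, -0.2047, 0.2418]
eef_rot: [0.765, 0.644, 0.0, 0.0]
contact_force: [-2.1, 1.5, 4.6]
opening: 0.151
finger_force: 50.0
```

```bash
python3 -c "
from h import *
st()"
```

```text
t 13.5 pos [ 0.5486 -0.2047  0.2418] yaw of tool y -9.88 tilt [0.01 0.  ] F [-2.1   1.48  4.58] M [ 0.11  0.49 -0.02] open 0.151 ff 49.99626059085131
```

Contact with the carriage (about 8 N push). Pressing on.

Call:
play_rows(rows=[[0, 0, 0, 0.0008, 0, 0, 0], [0, 0, 0, 0.0008, 0, 0, 0], [0, 0, 0, 0.0008, 0, 0, 0], [0, 0, 0, 0.0008, 0, 0, 0], [0, 0, 0, 0, 0, 0, 0]])

```text
clock: 14.12
tool_pos: [0.5486, -0.2047, 0.2383]
eef_rot: [0.765, 0.644, 0.0, -0.0]
contact_force: [-0.6, 0.7, 2.8]
opening: 0.155
finger_force: 50.0
```

```bash
python3 -c "
from h import *
st()"
```

```text
t 14.125 pos [ 0.5486 -0.2047  0.2383] yaw of tool y -9.88 tilt [-0.    0.01] F [-0.62  0.65  2.79] M [ 0.09  0.38 -0.01] open 0.155 ff 49.99577879905701
```

Call:
play_rows(rows=[[0, 0, 0, 0.0008, 0, 0, 0], [0, 0, 0, 0.0008, 0, 0, 0], [0, 0, 0, 0.0008, 0, 0, 0], [0, 0, 0, 0.0006, 0, 0, 0], [0, 0, 0, 0.0006, 0, 0, 0], [0, 0, 0, 0.0006, 0, 0, 0], [0, 0, 0, 0, 0, 0, 0]])

```text
clock: 15.0
tool_pos: [0.5486, -0.2047, 0.2342]
eef_rot: [0.765, 0.644, 0.0, -0.0]
contact_force: [-2.9, 0.4, 3.6]
opening: 0.153
finger_force: 50.0
```

```bash
python3 -c "
from h import *
st()"
```

```text
t 15.0 pos [ 0.5486 -0.2047  0.2342] yaw of tool y -9.89 tilt [0. 0.] F [-2.94  0.42  3.57] M [0.1  0.41 0.02] open 0.153 ff 49.99595381319523
```

Call:
play_rows(rows=[[0, 0, 0, 0.0003, 0, 0, 0], [0, 0, 0, 0.0003, 0, 0, 0], [0, 0, 0, 0.0003, 0, 0, 0], [0, 0, 0, 0.0003, 0, 0, 0], [0, 0, 0, 0, 0, 0, 0]])

```text
clock: 15.62
tool_pos: [0.5486, -0.2047, 0.233]
eef_rot: [0.765, 0.644, 0.0, -0.0]
contact_force: [-1.6, 1.9, 4.4]
opening: 0.155
finger_force: 50.0
```

```bash
python3 -c "
from h import *
st()"
```

```text
t 15.625 pos [ 0.5486 -0.2047  0.233 ] yaw of tool y -9.89 tilt [-0.    0.01] F [-1.63  1.93  4.37] M [ 0.11  0.45 -0.01] open 0.155 ff 49.996049255132675
```

Call:
play_rows(rows=[[0, 0, 0, 0.0002, 0, 0, 0], [0, 0, 0, 0.0002, 0, 0, 0], [0, 0, 0, 0.0002, 0, 0, 0], [0, 0, 0, 0, 0, 0, 0]])

```text
clock: 16.12
tool_pos: [0.5486, -0.2047, 0.2328]
eef_rot: [0.765, 0.644, 0.0, 0.0]
contact_force: [-2.3, 1.4, 7.2]
opening: 0.153
finger_force: 50.0
```

```bash
python3 -c "
from h import *
st()"
```

```text
t 16.125 pos [ 0.5486 -0.2047  0.2328] yaw of tool y -9.88 tilt [0.01 0.  ] F [-2.34  1.36  7.23] M [0.15 0.54 0.04] open 0.153 ff 49.99677652493119
```

Call:
play_rows(rows=[[0, 0, 0, 0.0002, 0, 0, 0], [0, 0, 0, 0.0002, 0, 0, 0], [0, 0, 0, 0, 0, 0, 0]])

```text
clock: 16.5
tool_pos: [0.5486, -0.2047, 0.2328]
eef_rot: [0.765, 0.644, 0.0, 0.0]
contact_force: [-3.4, 2.3, 10.1]
opening: 0.156
finger_force: 50.0
```

```bash
python3 -c "
from h import *
st()"
```

```text
t 16.5 pos [ 0.5486 -0.2047  0.2328] yaw of tool y -9.88 tilt [ 0.01 -0.  ] F [-3.45  2.32 10.13] M [0.22 0.72 0.02] open 0.156 ff 49.997645393013954
```

Home: z stays at 0.2328 while the force climbs. Now unload, release and retreat.

Call:
play_rows(rows=[[0, 0, 0, -0.0005, 0, 0, 0], [0, 0, 0, -0.0003, 0, 0, 0], [25, 0, 0, 0, 0, 0, 0], [45, 0, 0, 0, 0, 0, 0], [50, 0, 0, 0, 0, 0, 0], [50, 0, 0, 0, 0, 0, 0], [50, 0, 0, 0, 0, 0, 0], [50, 0, 0, 0, 0, 0, 0]])

```text
clock: 17.5
tool_pos: [0.5486, -0.2047, 0.2329]
eef_rot: [0.765, 0.644, 0.0, -0.0]
contact_force: [0.2, -0.1, -0.2]
opening: 0.498
finger_force: 0.0
```

Call:
play_rows(rows=[[50, 0, 0, -0.005, 0, 0, 0], [50, 0, 0, -0.02, 0, 0, 0], [50, 0, 0, -0.04, 0, 0, 0], [50, 0, 0, -0.05, 0, 0, 0], [50, 0.05, 0, -0.03, 0, 0, 0], [50, 0.06, 0, 0, 0, 0, 0], [50, 0.06, 0, 0, 0, 0, 0], [50, 0.06, 0, 0, 0, 0, 0]])

```text
clock: 18.5
tool_pos: [0.5882, 0.0237, 0.3785]
eef_rot: [0.765, 0.643, 0.0, 0.0]
contact_force: [0.2, 0.2, 0.4]
opening: 0.501
finger_force: 0.0
```

```bash
python3 - <<'E'
from h import *
st()
b=cams.snapshot("side");cv2.imwrite("pics/end.png",cv2.resize(b[190:340,300:480],(720,600),interpolation=2)[...,::-1])
for l in("socket_box","plug","tray"):
    q=finder.spot_in("side",l)
    if q: print(l,world("side",q[0]["at"]))
E
```

```text
t 18.5 pos [0.5882 0.0237 0.3785] yaw of tool y -9.9 tilt [0.05 0.01] F [0.19 0.17 0.42] M [-0.07  0.05 -0.02] open 0.501 ff 0.0
socket_box [ 0.78431289 -0.04184844  0.04975234]
plug [ 0.75132007 -0.2377737   0.02139294]
tray [0.7755546  0.21165086 0.015165  ]
```

View pics/end.png

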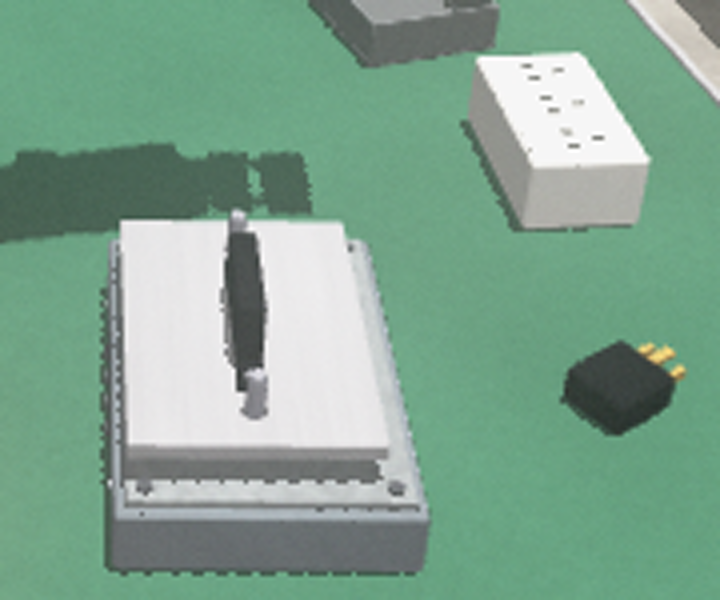

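The plate lies flat with both pins up through it, at crop (237,222) and (256,392). The bystanders have not moved.

```bash
python3 -c "
from plant import r
print(r.finish_job())"
```

```text
the job is handed in; nothing more can be done
None
```

The job is handed in, with no verdict returned: the plate hangs on both guide pins, pressed down until the carriage met its stop with about 14 N the highest push I read (checked between moves), and it is released with the bystanders unmoved.

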